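Set up the three-ball practice shot

TASK

Set up the practice shot on the pool table. On the long dark wooden bar seat the black ball in the middle hole, the red ball to its left and the yellow ball to its right, as seen facing the bar from its brass-strip edge; centre the orange ring flat on the white spot and then rest the white cue ball on top of it. Never let a ball down onto the cloth, leave the blue and purple chalk cubes where they are, and let go of everything at the end.

Things in the scene. Friction and masses are not known exactly. Their poses are not given: they have to be found in the camera images.
- red_ball: plain red pool ball, 57 mm across (radius 28.5 mm), 160 g; origin at its centre, its axes mean nothing. Starts seated in one of the storage tray's holes, its centre 35.6 mm above the cloth
- eight_ball: black pool ball with plain white round patches, 57 mm across (radius 28.5 mm), 160 g; origin at its centre, its axes mean nothing. Starts seated in one of the storage tray's holes, its centre 35.6 mm above the cloth
- yellow_ball: plain yellow pool ball, 57 mm across (radius 28.5 mm), 160 g; origin at its centre, its axes mean nothing. Starts seated in one of the storage tray's holes, its centre 35.6 mm above the cloth
- cue_ball: plain ivory-white cue ball, 57 mm across (radius 28.5 mm), 160 g; origin at its centre, its axes mean nothing. Starts seated in one of the storage tray's holes, its centre 35.6 mm above the cloth. Resting on the orange ring its centre is 23.6 mm above the ring's top, so 37.6 mm above the cloth
- ring: loose orange plastic ring that steadies a ball, outer diameter 50 mm, hole 32 mm, 14 mm high, 60 g, lying flat on the cloth; origin at the centre of its underside, z up
- bar: fixed dark wooden bar, 64 mm (x) x 260 mm (y) x 12 mm, with three 32 mm through holes; a ball seated in one has its centre 35.6 mm above the cloth. Origin under the middle hole, on the cloth; the others are at y = +95 mm (left) and -95 mm (right). A brass strip runs along its -x edge, the edge nearer the robot; yawed at most 0.35 rad
- tray: fixed square storage tray, a medium-brown wooden plate 200 x 200 x 12 mm with four 32 mm holes at x, y = +-50 mm, where the four balls start; origin at the centre of its underside
- spot: flat white round sticker on the cloth, 64 mm across and 1 mm thick with a small black dot at its middle; it has no solid shape (the ring rests on the cloth itself, at height 0); origin at its centre on the cloth
- chalk: bystander: loose blue chalk cube, 22 mm, origin at the centre of its underside; leave it where it is
- chalk2: bystander: loose purple chalk cube, 22 mm, origin at the centre of its underside; leave it where it is
There are look-alikes about, which are no part of the job. There is more than one size of the eight_ball; the job needs the largest.

How it is judged (in metres and radians):
At the end, for the whole second after the job is handed in: Red, black, yellow in the bar's left, middle, right hole (within 8 mm in bar x and y, centre 32.5 to 38.5 mm high); ring flat within 12 mm of the spot's centre; cue ball on the ring within 5 mm of its centre, its own centre 34.5 to 40.5 mm high; all released and at rest (x of red_ball in the frame of bar between -0.008 and 0.008 m and y of red_ball in the frame of bar between 0.087 and 0.103 m and height (world z) of red_ball between 0.0325 and 0.0385 m and linear speed of each of red_ball, eight_ball, yellow_ball, cue_ball, ring below 0.02 m/s and x of eight_ball in the frame of bar between -0.008 and 0.008 m and y of eight_ball in the frame of bar between -0.008 and 0.008 m and height (world z) of eight_ball between 0.0325 and 0.0385 m and x of yellow_ball in the frame of bar between -0.008 and 0.008 m and y of yellow_ball in the frame of bar between -0.103 and -0.087 m and height (world z) of yellow_ball between 0.0325 and 0.0385 m and horizontal distance between ring and spot below 0.012 m and height (world z) of ring below 0.003 m and angle between ring's own z axis and vertical below 0.1 rad and horizontal distance between cue_ball and ring below 0.005 m and height (world z) of cue_ball between 0.0345 and 0.0405 m); the robot touches nothing.
It fails at once if a ball came down onto the cloth (height (world z) of any of cue_ball, red_ball, eight_ball, yellow_ball below 0.0305 m).
It fails at once if a chalk cube was moved by more than 15 mm or tipped over (distance of any of chalk, chalk2 from where it was at the start of the episode above 0.015 m or angle between any of chalk, chalk2's own z axis and vertical above 0.4 rad).
It also fails if it takes over 120 s, if anything falls off the work surface, if the arm or the gripper's body presses on something with over 40 N, if the wrist force passes 120 N, or if a joint passes its speed limit or range.

ROBOT

A 7-joint arm with a two-finger parallel gripper is mounted at the origin on the work surface. World frame = base frame: x ahead of the robot, y to its left, z up, the work surface at z = 0. Lengths are in mm, angles in rad, forces in N, time in s.
With the tool pointing down it reaches from about 400 to 900 mm from the base axis. Payload 5.6 kg.
Tool frame: the origin (TCP) lies between the finger pads; the fingertips stand 19 mm ahead of it and the grasp point (between the pads) is the TCP; z points along the fingers, y is the line along which they close (so a half turn about z gives the same grasp; the last joint's range is limited). The gripper opens to 92 mm and grips with 3 to 60 N. Pads are 20 mm wide; open, the fingers measure 128 mm over their backs; the gripper's body (75 mm by 189 mm) begins 69 mm behind the grasp point.
Start: joints at [1.234, 0.468, -0.012, 1.603, 0.006, 1.071, -0.056], TCP at [188.193, -622.167, 233.592] pointing down, gripper open.
Joint ranges: [-2.53, 2.53], [-0.31, 2.02], [-1.57, 1.55], [0.28, 2.44], [-1.29, 4.43], [0.15, 1.84], [-2.92, 2.92]. Speed limits (rad/s): [2.57, 2.57, 3.14, 3.14, 3.14, 3.14, 3.14].

INTERFACE

Orientations are given as a unit quaternion [w, x, y, z].
In Python, from cell import observe, get_image, get_calibration, finish_job gives the robot as it stands.
- The arm moves only by the shell command python3 -m pendant 'ROWS'. ROWS is 1 to 8 rows, parted by a bar, with the numbers parted by spaces; each row has 7 numbers: dx, dy, dz in shares of 800 mm (1.0 is 800 mm), then a rotation vector rx, ry, rz in a scale on which 1.0 is pi/2 rad, then the finger opening in mm; each row shifts and turns the commanded pose from where the row before left it, along the tool's axes as they then stand; what a row does not reach is not made up. A row lasts 1/12 s, in which the tool goes at most 41.7 mm and 0.125 rad, less where a joint would pass 70% of its speed; a pose out of reach is approached as far as the arm can. The fingers move at their own pace and stop on an object; the grip force is fixed at half the most. Time passes only in rows, so rows that do not move let the fingers close. It prints the time, the measured TCP pose, the force, the opening and the grip force at its end. No shift or turn number may pass 1 either way. Input that does not fit is refused with a message, and nothing moves.
- observe(): the state, without advancing time (a new reading comes with each control period).
- get_image(name): name is "scene" or "top" or "wrist"; returns (picture, depth): 420x560x3 uint8, blue, green, red; 420x560 float32, mm along the optical axis (not along the pixel's ray), 0 where there is no reading.
- get_calibration(name): a dict with "fx", "fy", "cx", "cy" (pixels), "rvec" (rotation vector, rad) and "tvec" (3), from world to camera coordinates, as OpenCV has them. Camera axes: x right, y down, z forward; pixel columns grow to the right and rows downward; lengths in mm; the calibration is good to about 2 mm. A picture is of the moment at which its call begins: read the wrist's pose just before it. get_calibration takes no time and is no camera call; for the wrist camera it gives the pose at the moment of the call.
- finish_job(): hands the job in; it is judged then, once.
The state is a dict: "time_s": time; "joint_pos": joint angles; "qvel": joint speeds; "effort": joint torques, N m; "position": TCP position; "ee_rot": TCP orientation; "wrist_force": force on the tool from outside, world axes, zero at the start; "ft_torque": the same for the moment, N m; "opening": finger opening in mm; "grip_force": force on a finger pad.
Only numpy, scipy, OpenCV 4.12 (cv2) and the standard library are available. Lean on these libraries where they do the work, as an engineer would, in place of code of your own. Each camera call takes 0.05 s, during which the arm holds its last target. There are 200 camera calls.

## Working session

There is one attempt and no reset: what is moved stays moved. The work goes in short steps, Python scripts to look and compute and a shell command to move; the robot and the scene stay as the last step left them, time stands still between calls to the robot, and variables do not carry over. Pictures are saved under pics/ and viewed, at most 14 in all, crops included, and the job is handed in when it is done.

```bash
ls; mkdir -p pics; python3 - <<'E'
from cell import *
import cv2
for n in ("scene","top"):
    p,d=get_image(n); cv2.imwrite(f"pics/{n}0.png",p)
    import numpy as np; np.save(f"pics/{n}0.npy",d)
    print(n,get_calibration(n))
s=observe();print(s["time_s"],s["position"],s["ee_rot"],s["opening"])
E
```

```text
pics
scene {'fx': 478.66389714683237, 'fy': 478.66389714683237, 'cx': 284.0033710580809, 'cy': 205.18477164125193, 'rvec': array([ 2.03497009,  1.21458739, -0.55011256]), 'tvec': array([-161.760553  , -281.19652154, 1478.41641213])}
top {'fx': 481.96659404538514, 'fy': 481.96659404538514, 'cx': 280.1243747593563, 'cy': 212.1499509357275, 'rvec': array([ 2.05953704, -2.13987041,  0.24077002]), 'tvec': array([-37.7675634 , 523.75569139, 959.38605743])}
0.1 [ 188.01941197 -621.7161346   232.74408729] [-7.57820101e-04  9.89234201e-01  1.46338966e-01 -1.66662773e-04] 91.8472393037359
```

View pics/top0.png

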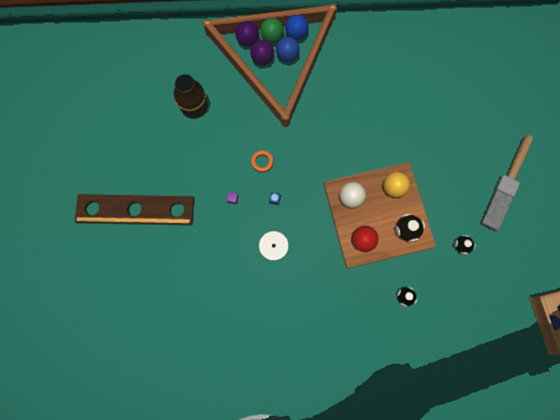

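View pics/scene0.png

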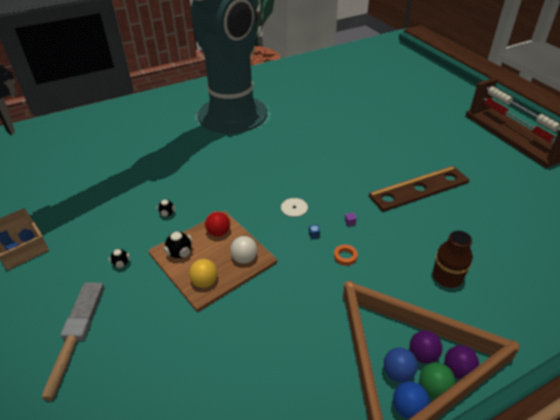

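Pool table: tray at about top (380,215), bar at about (135,209) with its brass strip on the lower edge, ring (262,161), spot (273,245). Candidates for the black ball are (410,228) in the tray and two loose ones at (464,244) and (407,296), which look smaller. The scene view shows the same layout. I'll check this in enlarged crops.

```bash
cat > h.py <<'E'
import numpy as np, cv2
from cell import *
def cal(n):
    c=get_calibration(n) if isinstance(n,str) else n
    K=np.array([[c["fx"],0,c["cx"]],[0,c["fy"],c["cy"]],[0,0,1]])
    R=cv2.Rodrigues(np.array(c["rvec"],float))[0]; return K,R,np.array(c["tvec"],float).ravel()
def ray(n,p):
    K,R,t=cal(n); d=R.T@np.linalg.inv(K)@[p[0],p[1],1]; return -R.T@t,d
def plane(n,p,z):
    o,d=ray(n,p); return o+d*(z-o[2])/d[2]
def tri(n1,p1,n2,p2):
    o1,d1=ray(n1,p1);o2,d2=ray(n2,p2)
    A=np.c_[d1,-d2]; s=np.linalg.lstsq(A,o2-o1,rcond=None)[0]
    a,b=o1+d1*s[0],o2+d2*s[1]; return (a+b)/2,np.linalg.norm(a-b)
def dep(n,p,Z):
    K,R,t=cal(n); return R.T@(np.linalg.inv(K)@[p[0],p[1],1]*Z-t)
E
python3 - <<'E'
import cv2
t=cv2.imread("pics/top0.png");s=cv2.imread("pics/scene0.png")
def crop(i,x,y,w,h,k,n):
    c=cv2.resize(i[y:y+h,x:x+w],None,fx=k,fy=k,interpolation=cv2.INTER_CUBIC)
    for u in range(x-x%20+20,x+w,20): cv2.putText(c,str(u),((u-x)*k,10),0,.35,(255,255,255));cv2.line(c,((u-x)*k,12),((u-x)*k,20),(255,255,255))
    for v in range(y-y%20+20,y+h,20): cv2.putText(c,str(v),(0,(v-y)*k),0,.35,(255,255,255));cv2.line(c,(22,(v-y)*k),(30,(v-y)*k),(255,255,255))
    cv2.imwrite(n,c)
crop(t,320,155,180,150,4,"pics/a.png");crop(t,70,140,230,125,3,"pics/b.png")
crop(s,105,165,260,145,3,"pics/c.png")
E
```

```text
(no output)
```

View pics/a.png

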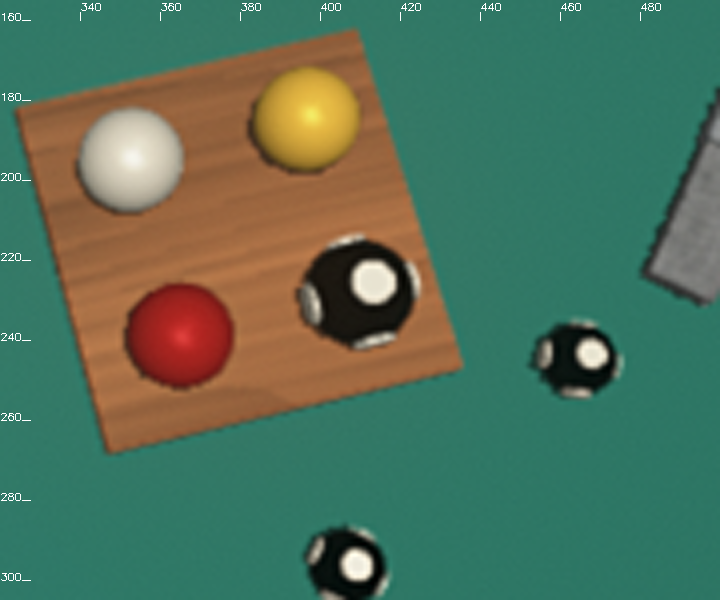

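View pics/b.png

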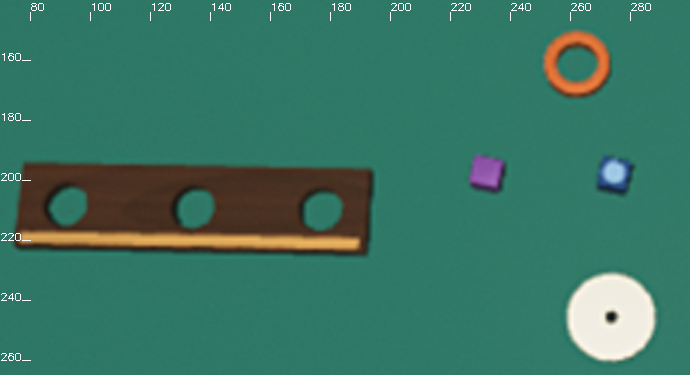

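View pics/c.png

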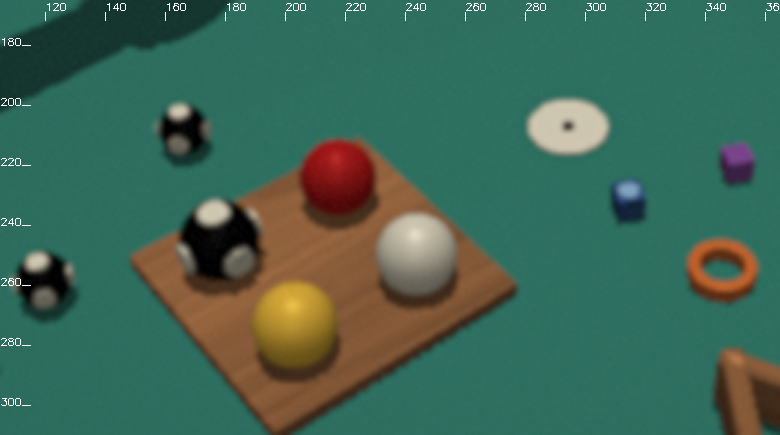

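Top crop: the tray's black ball is at (409.5,228), about 29 px across. The loose ones at (464,245) and (407,296) are only about 20 px, so the tray ball is the one wanted. Others in the top view:
- Balls: white (352.8,195), yellow (396.5,184.8), red (365,238.8).
- Bar holes: (92.7,209), (135,209.3), (177.7,210).
- Ring (262.3,161.3), spot (273.7,245.7).

Scene crop:
- Balls: red (217.7,224.3), white (243.7,249.7), yellow (203.3,273.3), black (177.7,245).
- Spot (294.3,207).

```bash
python3 - <<'E'
from h import *
np.set_printoptions(precision=1,suppress=True)
D=np.load("pics/top0.npy");S=np.load("pics/scene0.npy")
T=dict(white=(352.8,195),yellow=(396.5,184.8),red=(365,238.8),eight=(409.5,228),spot=(273.7,245.7),ring=(262.3,161.3))
C=dict(white=(243.7,249.7),yellow=(203.3,273.3),red=(217.7,224.3),eight=(177.7,245),spot=(294.3,207),ring=(345.7,253.3))
for k in T:
    p,e=tri("top",T[k],"scene",C[k]); z=0 if k=="spot" else 14 if k=="ring" else 35.6
    print(k,"tri",p,round(e,1),"plane top",plane("top",T[k],z),"scene",plane("scene",C[k],z),"depth",dep("top",T[k],D[int(T[k][1]),int(T[k][0])]))
H=[(92.7,209),(135,209.3),(177.7,210)]
for h in H: print("hole",plane("top",h,6))
print("chalks",plane("top",(232.3,197.7),15),plane("top",(274.7,198),15))
for p in [(188,84),(185,78),(190,97),(268,40),(285,122),(310,15),(130,200),(160,200)]: print(p,dep("top",p,D[p[1],p[0]]))
for p in [(460,239),(452,262)]: print("bottle",dep("scene",p,S[p[1],p[0]]))
w=get_calibration("wrist");K,R,t=cal(w);print("wristcam",K[0],-R.T@t,R)
E
```

```text
white tri [ 561.7 -216.2   32.1] 4.9 plane top [ 559.9 -217.9   35.6] scene [ 565.8 -215.1   35.6] depth [ 553.7 -214.1   58.9]
yellow tri [ 581.1 -314.3   31.6] 4.3 plane top [ 579.3 -315.3   35.6] scene [ 585.5 -313.2   35.6] depth [ 572.  -308.7   61.3]
red tri [ 463.6 -235.3   32.1] 5.0 plane top [ 462.1 -237.    35.6] scene [ 468.3 -234.1   35.6] depth [ 457.8 -232.4   61. ]
eight tri [ 482.8 -333.8   32.8] 2.6 plane top [ 481.9 -334.2   35.6] scene [ 486.2 -333.1   35.6] depth [ 477.4 -327.6   59.7]
spot tri [462.1 -38.5  -2.8] 5.5 plane top [460.5 -41.    0. ] scene [465.8 -37.4   0. ] depth [460.5 -41.   -0.2]
ring tri [656.1 -19.3   8.1] 5.7 plane top [652.6 -22.   14. ] scene [661.3 -19.9  14. ] depth [656.5 -21.7   2.8]
hole [558.  360.9   6. ]
hole [553.6 266.1   6. ]
hole [548.3 170.6   6. ]
chalks [569.6  47.3  15. ] [565.2 -47.1  15. ]
(188, 84) [795.1 127.4 118.7]
(185, 78) [812.7 135.1 112.7]
(190, 97) [778.7 128.2  91.5]
(268, 40) [947.6 -45.   33.6]
(285, 122) [738.1 -76.9  32.6]
(310, 15) [1008.1 -147.5   37.2]
(130, 200) [573.2 275.2  14.9]
(160, 200) [572.2 209.9   8.9]
bottle [810.2 131.3 118.7]
bottle [822.6 112.7  75.4]
wristcam [289.5   0.  276.7] [ 253.3 -602.7  384.9] [[ 0.3 -1.  -0. ]
 [-0.9 -0.3  0.2]
 [-0.2 -0.1 -1. ]]
```

The rows are not in the units I measure in: shifts go in shares of 800 mm and turns go in shares of pi/2 rad. I convert before sending: 29 mm is 0.0363, -20 mm is -0.025.

```bash
cat >> h.py <<'E'
from scipy.spatial.transform import Rotation as Ro
def st():
    s=observe();q=s["ee_rot"];R=Ro.from_quat([q[1],q[2],q[3],q[0]]).as_matrix();return np.array(s["position"]),R
def go(x,y,z,yaw=None):
    p,R=st(); d=R.T@(np.array([x,y,z])-p); psi=np.arctan2(R[1,0],R[0,0])
    s=observe(); print("at",p.round(1),"yaw %.3f tilt %.3f"%(psi,np.arccos(-R[2,2])),"t%.1f open %.1f"%(s["time_s"],s["opening"]),"-> tool d",d.round(1),"rz",None if yaw is None else round(psi-yaw,3))
E
python3 -m pendant '0.0363 -0.025 0 0 0 0 92 | 0.0363 -0.025 0 0 0 0 92 | 0.0363 -0.025 0 0 0 0 92 | 0.0363 -0.025 0 0 0 0 92 | 0.0363 -0.025 0 0 0 0 92 | 0.0363 -0.025 0 0 0 0 92'
python3 -m pendant '0.0363 -0.025 0 0 0 0 92 | 0.0363 -0.025 0 0 0 0 92 | 0.0363 -0.025 0 0 0 0 92 | 0.0363 -0.025 0 0 0 0 92 | 0.0363 -0.025 0 0 0 0 92 | 0.0363 -0.025 0 0 0 0.0637 92 | 0 0 0 0 0 0 92 | 0 0 0 0 0 0 92'
python3 - <<'E'
from h import *
go(450,-290,230,.19)
c=get_calibration("wrist");p,d=get_image("wrist");cv2.imwrite("pics/w1.png",p)
import pickle;pickle.dump((c,d,st()),open("pics/w1.pkl","wb"))
E
```

```text
time_s: 0.6
position: [320.6, -455.3, 233.3]
ee_rot: [-0.0, 0.989, 0.146, -0.0]
wrist_force: [-0.1, -0.5, 0.6]
opening: 92.1
grip_force: 0.0
time_s: 1.27
position: [453.0, -289.5, 233.3]
ee_rot: [-0.0, 0.995, 0.099, -0.0]
wrist_force: [-0.5, 0.3, 0.1]
opening: 91.7
grip_force: 0.0
at [ 453.  -289.5  233.3] yaw 0.199 tilt 0.001 t1.3 open 91.7 -> tool d [-3.  -0.1  3.3] rz 0.009
```

View pics/w1.png

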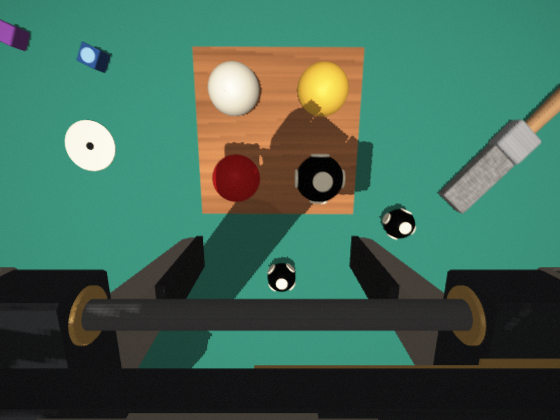

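Wrist view: white (234,88), yellow (323,88.5), red (236,178), black (319.5,178), spot (90,146). The fingertips are symmetric about column 276.5.

In the tool's units: 20 mm is 0.025.

```bash
python3 - <<'E'
from h import *
import pickle
np.set_printoptions(precision=1,suppress=True)
c,d,s=pickle.load(open("pics/w1.pkl","rb"))
T=dict(white=(352.8,195),yellow=(396.5,184.8),red=(365,238.8),eight=(409.5,228),spot=(273.7,245.7))
W=dict(white=(234,88),yellow=(323,88.5),red=(236,178),eight=(319.5,178),spot=(90,146))
for k in W:
    z=0 if k=="spot" else 35.6
    p,e=tri("top",T[k],c,W[k]);print(k,"plane",plane(c,W[k],z),"tri top",p,round(e,1),"depthtop",dep(c,W[k],d[int(W[k][1]),int(W[k][0])]))
E
python3 -m pendant '0.025 0.025 0 0 0 0 80 | 0.025 0.025 0 0 0 0 80 | 0 0 0 0 0 0 80 | 0 0 0 0 0 0 80'
python3 - <<'E'
from h import *
go(482,-334,100,.19)
c=get_calibration("wrist");p,d=get_image("wrist");cv2.imwrite("pics/w2.png",p)
import pickle;pickle.dump((c,d,st()),open("pics/w2.pkl","wb"))
# automatic colour centroids in w1,w2 for the two-place check
for n in ("w1","w2"):
    c=pickle.load(open(f"pics/{n}.pkl","rb"))[0];p=cv2.imread(f"pics/{n}.png")[:235];h=cv2.cvtColor(p,cv2.COLOR_BGR2HSV)
    for k,lo,hi in (("red",(0,150,60),(4,255,255)),("yellow",(20,150,60),(32,255,255)),("white",(10,5,120),(35,60,255))):
        m=cv2.morphologyEx(cv2.inRange(h,lo,hi),cv2.MORPH_OPEN,np.ones((5,5)))
        for q in cv2.findContours(m,0,2)[0]:
            (x,y),r=cv2.minEnclosingCircle(q)
            if r>15: print(n,k,(round(x,1),round(y,1)),round(r,1),plane(c,(x,y),35.6).round(1))
E
```

```text
white plane [ 565.2 -218.    35.6] tri top [ 563.7 -218.    29.8] 4.8 depthtop [ 561.5 -222.9   64.6]
yellow plane [ 584.6 -316.3   35.6] tri top [ 587.  -319.8   14. ] 3.8 depthtop [ 579.  -312.9   65.4]
red plane [ 465.5 -237.    35.6] tri top [ 463.9 -237.2   29.9] 2.3 depthtop [ 470.2 -240.4   66. ]
eight plane [ 485.6 -336.    35.6] tri top [ 484.4 -338.1   22.3] 0.4 depthtop [ 488.4 -331.2   64.1]
spot plane [463.5 -40.    0. ] tri top [462.  -40.3  -1. ] 3.1 depthtop [463.9 -41.8   2.9]
time_s: 1.65
position: [497.8, -325.3, 232.7]
ee_rot: [-0.0, 0.995, 0.095, -0.001]
wrist_force: [-0.0, 0.1, 0.1]
opening: 79.7
grip_force: 0.0
at [ 497.8 -325.3  232.7] yaw 0.191 tilt 0.001 t1.6 open 79.7 -> tool d [-17.    5.6 132.7] rz 0.001
w1 red (237.4, 177.8) 22.5 [ 466.1 -238.6   35.6]
w1 yellow (322.7, 88.3) 27.1 [ 584.7 -315.9   35.6]
w1 white (478.1, 178.7) 36.9 [ 522.8 -524.3   35.6]
w1 white (518.5, 141.0) 20.5 [ 574.2 -554.7   35.6]
w1 white (89.3, 145.3) 26.8 [469.3 -61.   35.6]
w1 white (233.1, 88.2) 27.1 [ 564.9 -217.    35.6]
w2 red (200.1, 208.3) 23.5 [ 465.  -235.2   35.6]
w2 yellow (281.5, 122.5) 25.1 [ 584.1 -314.5   35.6]
w2 white (60.0, 175.0) 26.4 [473.8 -64.   35.6]
w2 white (450.2, 191.3) 52.0 [ 544.5 -532.4   35.6]
w2 white (194.1, 122.7) 26.1 [ 564.7 -215.4   35.6]
```

Two wrist positions agree to about 1 mm, and the ball tops read 64–66 mm (35.6 + 28.5 = 64.1), as they should. I'm taking black (485.6,-335.5) and grasping it with an 80 mm opening, so the fingers clear the neighbours.

In the tool's units: 40 mm is 0.05, 7.7 mm is 0.0096.

```bash
python3 -m pendant '-0.0175 0.0096 0.0375 0 0 0 80 | 0 0 0.05 0 0 0 80 | 0 0 0.05 0 0 0 80 | 0 0 0.05 0 0 0 80 | 0 0 0.0313 0 0 0 80 | 0 0 0.015 0 0 0 80 | 0 0 0.0088 0 0 0 80 | 0 0 0 0 0 0 80'
python3 -c "
from h import *
go(485.6,-335.5,37,.19)"
```

```text
time_s: 2.37
position: [485.7, -333.6, 39.2]
ee_rot: [-0.0, 0.995, 0.096, -0.001]
wrist_force: [-0.9, -0.9, 0.6]
opening: 79.9
grip_force: 0.0
at [ 485.7 -333.6   39.2] yaw 0.193 tilt 0.001 t2.4 open 79.9 -> tool d [-0.5  1.9  2.2] rz 0.003
```

In the tool's units: 2.2 mm is 0.0028, 1.5 mm is 0.0019.

```bash
python3 -m pendant '0 0.0019 0.0028 0 0 0 70 | 0 0 0 0 0 0 40 | 0 0 0 0 0 0 40 | 0 0 0 0 0 0 40 | 0 0 0 0 0 0 40 | 0 0 0 0 0 0 40 | 0 0 0 0 0 0 40 | 0 0 0 0 0 0 40' | tail -3
python3 -m pendant '0 0 -0.0063 0 0 0 40 | 0 0 -0.0188 0 0 0 40 | 0 0 -0.0375 0 0 0 40 | 0 0 -0.05 0 0 0 40 | 0 0 -0.05 0 0 0 40 | 0 0 0 0 0 0 40'
python3 -c "
from h import *
go(500,266,160,-.05)"
```

```text
wrist_force: [-1.2, 2.9, 6.3]
opening: 56.1
grip_force: 30.0
time_s: 3.53
position: [491.0, -337.8, 176.0]
ee_rot: [0.005, 0.995, 0.097, 0.006]
wrist_force: [1.6, -0.8, -1.1]
opening: 55.6
grip_force: 30.0
at [ 491.  -337.8  176. ] yaw 0.194 tilt 0.015 t3.5 open 55.6 -> tool d [ 124.8 -590.9   11. ] rz 0.244
```

In the tool's units: -37 mm is -0.0463, 7.8 mm is 0.0098.

```bash
python3 -m pendant '0.0098 -0.0463 0 0 0 0 40 | 0.0098 -0.0463 0 0 0 0 40 | 0.0098 -0.0463 0 0 0 0 40 | 0.0098 -0.0463 0 0 0 0 40 | 0.0098 -0.0463 0 0 0 0 40 | 0.0098 -0.0463 0 0 0 0 40 | 0.0098 -0.0463 0 0 0 0 40 | 0.0098 -0.0463 0 0 0 0 40' | tail -2
python3 -m pendant '0.0098 -0.0463 0 0 0 0 40 | 0.0098 -0.0463 0 0 0 0 40 | 0.0098 -0.0463 0 0 0 0 40 | 0.0098 -0.0463 0 0 0 0 40 | 0.0098 -0.0463 0 0 0 0 40 | 0.0098 -0.0463 0 0 0 0 40 | 0.0098 -0.0463 0 0 0 0 40 | 0.0098 -0.0463 0 0 0 0 40' | tail -2
python3 -m pendant '0 0 0 0 0 0.0777 40 | 0 0 0 0 0 0.0777 40 | 0 0 0 0 0 0 40 | 0 0 0 0 0 0 40 | 0 0 0 0 0 0 40'
python3 - <<'E'
from h import *
go(553,266,100,-.05)
c=get_calibration("wrist");p,d=get_image("wrist");cv2.imwrite("pics/w3.png",p)
import pickle;pickle.dump((c,d,st()),open("pics/w3.pkl","wb"))
E
```

```text
opening: 55.8
grip_force: 30.0
opening: 55.8
grip_force: 30.0
time_s: 5.28
position: [495.4, 269.4, 167.3]
ee_rot: [0.0, 1.0, -0.024, 0.0]
wrist_force: [-0.7, -0.2, -2.6]
opening: 55.7
grip_force: 30.0
at [495.4 269.4 167.3] yaw -0.048 tilt 0.000 t5.3 open 55.7 -> tool d [57.7  0.6 67.3] rz 0.002
```

View pics/w3.png

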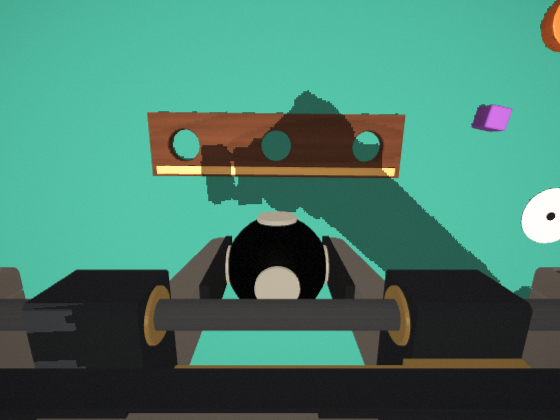

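The black ball is held at (278,~265), radius about 50 px. The bar's holes, left to right, are at (185,144.5), (276,145) and (367,146), with the brass strip towards the robot at row 171.

```bash
python3 - <<'E'
from h import *
import pickle
np.set_printoptions(precision=1,suppress=True)
c,d,(p,R)=pickle.load(open("pics/w3.pkl","rb"));K,Rc,t=cal(c)
hs=[plane(c,q,9) for q in [(185,144.5),(276,145),(367,146)]]
print(*hs, "spacing",np.linalg.norm(hs[0]-hs[1]),np.linalg.norm(hs[1]-hs[2]),"yaw",np.arctan2(-(hs[0]-hs[2])[0],(hs[0]-hs[2])[1]))
tr,e=tri("top",(135,209.3),c,(276,145));print("tri",tr,e)
bar=[dep(c,q,d[q[1],q[0]]) for q in [(230,130),(320,130),(276,125)]];print("bar top",*bar)
print("brass",dep(c,(320,171),d[171,320]))
# ball depth fit: visible black sphere points in the hand
v,u=np.mgrid[216:296:2,230:326:2];ok=np.hypot(u-278,v-265)<46;u,v=u[ok],v[ok];z=d[v,u]
P=np.array([dep(c,q,Z) for q,Z in zip(zip(u,v),z) if Z>0]);P=P[abs(P[:,2]-p[2])<45]
from scipy.optimize import least_squares
f=least_squares(lambda x:np.linalg.norm(P-x,axis=1)-28.5,p,loss="soft_l1");print("ball",f.x,"off tool",R.T@(f.x-p),len(P))
E
```

```text
[562.9 361.7   9. ] [557.9 266.8   9. ] [552.3 171.7   9. ] spacing 95.10832360878265 95.22662281508076 yaw -0.055517504561048876
tri [556.7 267.7  -2.1] 2.688619300707055
bar top [575.1 312.9  13. ] [570.7 221.2  12.8] [577.7 265.8  13.4]
brass [529.1 221.8  13.5]
ball [493.4 269.3 165.2] off tool [-2.   0.2  2.1] 1455
```

In the tool's units: 38 mm is 0.0475, 32 mm is 0.04.

```bash
python3 -m pendant '0.04 0 0 0 0 0 40 | 0.04 0 0 0 0 0 40 | 0 0 0.0475 0 0 0 40 | 0 0 0.0475 0 0 0 40 | 0 0 0.035 0 0 0 40 | 0 0 0.0175 0 0 0 40 | 0 0 0 0 0 0 40 | 0 0 0 0 0 0 40' | tail -3
python3 -c "
from h import *
go(559.7,266.7,38.5,-.055)"
```

```text
wrist_force: [0.0, 0.4, -2.0]
opening: 55.7
grip_force: 30.0
at [559.5 266.7  49.6] yaw -0.050 tilt 0.000 t6.0 open 55.7 -> tool d [ 0.2  0.  11.1] rz 0.005
```

In the tool's units: 6 mm is 0.0075, 4.5 mm is 0.0056.

```bash
python3 -m pendant '0 0 0.0075 0 0 0 40 | 0 0 0.0056 0 0 0 40 | 0 0 0 0 0 0 40 | 0 0 0 0 0 0 40'
python3 -m pendant '0 0 0 0 0 0 60 | 0 0 0 0 0 0 66 | 0 0 0 0 0 0 74 | 0 0 0 0 0 0 74 | 0 0 -0.0125 0 0 0 74 | 0 0 -0.05 0 0 0 74 | 0 0 -0.05 0 0 0 74 | 0 0 -0.025 0 0 0 80'
python3 - <<'E'
from h import *
go(465.3,-236.5,150,.19)
c=get_calibration("wrist");p,d=get_image("wrist");cv2.imwrite("pics/w4.png",p[60:260])
E
```

```text
time_s: 6.33
position: [559.6, 266.9, 39.7]
ee_rot: [-0.0, 1.0, -0.025, 0.001]
wrist_force: [-1.6, -0.2, -0.4]
opening: 55.6
grip_force: 30.0
time_s: 7.0
position: [560.9, 268.0, 154.0]
ee_rot: [-0.001, 1.0, -0.025, 0.003]
wrist_force: [0.6, 0.9, 0.7]
opening: 78.7
grip_force: 0.0
at [560.9 268.  154. ] yaw -0.050 tilt 0.006 t7.0 open 78.7 -> tool d [-70.3 508.7   2.1] rz -0.24
```

View pics/w4.png

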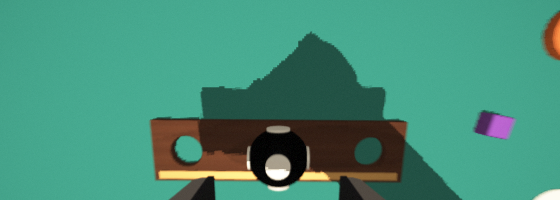

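The black ball sits in the middle hole (crop column 278). Red is next.

In the tool's units: 39 mm is 0.0488, -5.5 mm is -0.0069.

```bash
python3 -m pendant '-0.0069 0.0488 0 0 0 0 80 | -0.0069 0.0488 0 0 0 0 80 | -0.0069 0.0488 0 0 0 0 80 | -0.0069 0.0488 0 0 0 0 80 | -0.0069 0.0488 0 0 0 0 80 | -0.0069 0.0488 0 0 0 0 80 | -0.0069 0.0488 0 0 0 0 80 | -0.0069 0.0488 0 0 0 0 80' | tail -2
python3 -m pendant '-0.0069 0.0488 0 0 0 0 80 | -0.0069 0.0488 0 0 0 0 80 | -0.0069 0.0488 0 0 0 0 80 | -0.0069 0.0488 0 0 0 0 80 | -0.0069 0.0488 0 0 0 -0.0764 80 | 0 0 0 0 0 -0.0764 80 | 0 0 0 0 0 0 80 | 0 0 0 0 0 0 80' | tail -2
python3 -c "
from h import *
go(463.7,-236.5,37,.19)"
```

```text
opening: 80.0
grip_force: 0.0
opening: 80.0
grip_force: 0.0
at [ 462.6 -234.5  149.2] yaw 0.183 tilt 0.001 t8.4 open 80.0 -> tool d [  0.6   2.3 112.2] rz -0.007
```

In the tool's units: 35 mm is 0.0438, 30 mm is 0.0375.

```bash
python3 -m pendant '0.0008 0.0029 0.025 0 0 0 80 | 0 0 0.0438 0 0 0 80 | 0 0 0.0375 0 0 0 80 | 0 0 0.0225 0 0 0 80 | 0 0 0.0113 0 0 0 80 | 0 0 0 0 0 0 80 | 0 0 0 0 0 0 70' | tail -3
python3 -m pendant '0 0 0 0 0 0 40 | 0 0 0 0 0 0 40 | 0 0 0 0 0 0 40 | 0 0 0 0 0 0 40 | 0 0 0 0 0 0 40 | 0 0 0 0 0 0 40'
python3 -m pendant '0 0 -0.0063 0 0 0 40 | 0 0 -0.0188 0 0 0 40 | 0 0 -0.0375 0 0 0 40 | 0 0 -0.05 0 0 0 40 | 0 0 -0.0375 0 0 0 40 | 0 0 0 0 0 0 40 | 0 0 0 0 0 0 40'
python3 -c "
from h import *
go(564.5,361.7,160,-.055)"
```

```text
wrist_force: [0.8, 0.4, 0.0]
opening: 75.3
grip_force: 0.0
time_s: 9.47
position: [464.4, -236.8, 38.1]
ee_rot: [0.0, 0.996, 0.093, 0.001]
wrist_force: [-1.3, 2.9, 7.5]
opening: 55.4
grip_force: 30.0
time_s: 10.05
position: [464.4, -237.9, 158.8]
ee_rot: [0.001, 0.996, 0.093, 0.002]
wrist_force: [-0.2, 0.7, -2.4]
opening: 55.8
grip_force: 30.0
at [ 464.4 -237.9  158.8] yaw 0.185 tilt 0.004 t10.1 open 55.8 -> tool d [ 208.9 -570.8   -2.3] rz 0.24
```

In the tool's units: -35.6 mm is -0.0445, 13 mm is 0.0163.

```bash
python3 -m pendant '0.0163 -0.0445 0 0 0 0 40 | 0.0163 -0.0445 0 0 0 0 40 | 0.0163 -0.0445 0 0 0 0 40 | 0.0163 -0.0445 0 0 0 0 40 | 0.0163 -0.0445 0 0 0 0 40 | 0.0163 -0.0445 0 0 0 0 40 | 0.0163 -0.0445 0 0 0 0 40 | 0.0163 -0.0445 0 0 0 0 40' | tail -2
python3 -m pendant '0.0163 -0.0445 0 0 0 0 40 | 0.0163 -0.0445 0 0 0 0 40 | 0.0163 -0.0445 0 0 0 0 40 | 0.0163 -0.0445 0 0 0 0 40 | 0.0163 -0.0445 0 0 0 0 40 | 0.0163 -0.0445 0 0 0 0 40 | 0.0163 -0.0445 0 0 0 0 40 | 0.0163 -0.0445 0 0 0 0 40' | tail -2
python3 -m pendant '0 0 0 0 0 0.0764 40 | 0 0 0 0 0 0.0764 40 | 0 0 0 0 0 0 40 | 0 0 0 0 0 0 40' | tail -2
python3 - <<'E'
from h import *
go(564.5,361.7,49,-.055)
from scipy.optimize import least_squares
c=get_calibration("wrist");im,d=get_image("wrist");p,R=st()
v,u=np.mgrid[216:296:2,230:326:2];ok=np.hypot(u-278,v-265)<46;u,v=u[ok],v[ok];z=d[v,u]
P=np.array([dep(c,q,Z) for q,Z in zip(zip(u,v),z) if Z>0]);P=P[abs(P[:,2]-p[2])<45]
f=least_squares(lambda x:np.linalg.norm(P-x,axis=1)-28.5,p,loss="soft_l1");print("ball off tool",R.T@(f.x-p),len(P))
E
```

```text
opening: 55.6
grip_force: 30.0
opening: 55.5
grip_force: 30.0
opening: 55.9
grip_force: 30.0
at [561.9 360.4 154.8] yaw -0.051 tilt 0.003 t11.7 open 55.9 -> tool d [  2.8  -1.7 105.8] rz 0.004
ball off tool [1.50437605 0.17942969 2.70956782] 1453
```

In the tool's units: 38 mm is 0.0475, -1.3 mm is -0.0016.

```bash
python3 -m pendant '-0.0006 -0.0016 0.0375 0 0 0 40 | 0 0 0.0475 0 0 0 40 | 0 0 0.0313 0 0 0 40 | 0 0 0.015 0 0 0 40 | 0 0 0 0 0 0 40 | 0 0 0 0 0 0 40' | tail -3
python3 -c "
from h import *
go(561.4,361.7,39.3,-.055)"
```

```text
wrist_force: [0.5, -0.5, -1.4]
opening: 55.4
grip_force: 30.0
at [562.5 362.4  52. ] yaw -0.054 tilt 0.000 t12.3 open 55.4 -> tool d [-1.   0.8 12.7] rz 0.001
```

In the tool's units: 7 mm is 0.0088, 5 mm is 0.0063.

```bash
python3 -m pendant '-0.001 0.0008 0.0088 0 0 0 40 | 0 0 0.0063 0 0 0 40 | 0 0 0 0 0 0 40 | 0 0 0 0 0 0 40'
python3 -m pendant '0 0 0 0 0 0 60 | 0 0 0 0 0 0 66 | 0 0 0 0 0 0 74 | 0 0 0 0 0 0 74 | 0 0 -0.0125 0 0 0 74 | 0 0 -0.05 0 0 0 74 | 0 0 -0.05 0 0 0 74 | 0 0 -0.025 0 0 0 80' | tail -3
python3 - <<'E'
from h import *
go(583,-315,150,.19)
E
```

```text
time_s: 12.6
position: [561.6, 362.1, 40.4]
ee_rot: [-0.0, 1.0, -0.027, 0.0]
wrist_force: [-0.5, -0.6, -1.2]
opening: 55.8
grip_force: 30.0
wrist_force: [0.2, 1.0, 0.8]
opening: 78.4
grip_force: 0.0
at [563.  363.6 155.4] yaw -0.054 tilt 0.006 t13.3 open 78.4 -> tool d [ 56.4 676.6   3. ] rz -0.244
```

In the tool's units: 39.8 mm is 0.0498, 3.3 mm is 0.0041.

```bash
python3 -m pendant '0.0041 0.0498 0 0 0 0 80 | 0.0041 0.0498 0 0 0 0 80 | 0.0041 0.0498 0 0 0 0 80 | 0.0041 0.0498 0 0 0 0 80 | 0.0041 0.0498 0 0 0 0 80 | 0.0041 0.0498 0 0 0 0 80 | 0.0041 0.0498 0 0 0 0 80 | 0.0041 0.0498 0 0 0 0 80' | tail -2
python3 -m pendant '0.0041 0.0498 0 0 0 0 80 | 0.0041 0.0498 0 0 0 0 80 | 0.0041 0.0498 0 0 0 0 80 | 0.0041 0.0498 0 0 0 0 80 | 0.0041 0.0498 0 0 0 0 80 | 0.0041 0.0498 0 0 0 0 80 | 0.0041 0.0498 0 0 0 0 80 | 0.0041 0.0498 0 0 0 0 80' | tail -2
python3 -m pendant '0.0041 0.0498 0 0 0 -0.0764 80 | 0 0 0 0 0 -0.0764 80 | 0 0 0 0 0 0 80 | 0 0 0 0 0 0 80' | tail -2
python3 -c "
from h import *
go(584,-315,37,.19)"
```

```text
opening: 80.0
grip_force: 0.0
opening: 80.2
grip_force: 0.0
opening: 80.2
grip_force: 0.0
at [ 581.  -316.2  150.3] yaw 0.183 tilt 0.001 t14.9 open 80.2 -> tool d [  3.1  -0.5 113.3] rz -0.007
```

In the tool's units: 35 mm is 0.0438, 30 mm is 0.0375.

```bash
python3 -m pendant '0.0039 -0.0006 0.025 0 0 0 80 | 0 0 0.0438 0 0 0 80 | 0 0 0.0375 0 0 0 80 | 0 0 0.0238 0 0 0 80 | 0 0 0.0113 0 0 0 80 | 0 0 0 0 0 0 80 | 0 0 0 0 0 0 70' | tail -3
python3 -m pendant '0 0 0 0 0 0 40 | 0 0 0 0 0 0 40 | 0 0 0 0 0 0 40 | 0 0 0 0 0 0 40 | 0 0 0 0 0 0 40 | 0 0 0 0 0 0 40'
python3 -m pendant '0 0 -0.0063 0 0 0 40 | 0 0 -0.0188 0 0 0 40 | 0 0 -0.0375 0 0 0 40 | 0 0 -0.05 0 0 0 40 | 0 0 -0.0375 0 0 0 40 | 0 0 0 0 0 0 40 | 0 0 0 0 0 0 40'
python3 -c "
from h import *
go(552.5,171.7,160,-.055)"
```

```text
wrist_force: [0.6, -0.3, 0.1]
opening: 75.5
grip_force: 0.0
time_s: 16.02
position: [584.8, -314.8, 38.6]
ee_rot: [-0.0, 0.996, 0.093, 0.001]
wrist_force: [-0.4, 3.2, 6.7]
opening: 55.7
grip_force: 30.0
time_s: 16.6
position: [585.0, -316.7, 160.2]
ee_rot: [0.002, 0.996, 0.093, 0.002]
wrist_force: [0.3, -0.3, -1.9]
opening: 55.9
grip_force: 30.0
at [ 585.  -316.7  160.2] yaw 0.185 tilt 0.005 t16.6 open 55.9 -> tool d [  58.1 -486.    -1.4] rz 0.24
```

In the tool's units: -37.4 mm is -0.0468, 4.5 mm is 0.0056.

```bash
python3 -m pendant '0.0056 -0.0468 0 0 0 0 40 | 0.0056 -0.0468 0 0 0 0 40 | 0.0056 -0.0468 0 0 0 0 40 | 0.0056 -0.0468 0 0 0 0 40 | 0.0056 -0.0468 0 0 0 0 40 | 0.0056 -0.0468 0 0 0 0 40 | 0.0056 -0.0468 0 0 0 0 40' | tail -2
python3 -m pendant '0.0056 -0.0468 0 0 0 0 40 | 0.0056 -0.0468 0 0 0 0 40 | 0.0056 -0.0468 0 0 0 0 40 | 0.0056 -0.0468 0 0 0 0 40 | 0.0056 -0.0468 0 0 0 0 40 | 0.0056 -0.0468 0 0 0 0.0764 40 | 0 0 0 0 0 0.0764 40 | 0 0 0 0 0 0 40' | tail -2
python3 -m pendant '0 0 0 0 0 0 40 | 0 0 0 0 0 0 40' | tail -2
cat >> h.py <<'E'
def held():
    from scipy.optimize import least_squares
    c=get_calibration("wrist");im,d=get_image("wrist");p,R=st()
    v,u=np.mgrid[216:296:2,230:326:2];ok=np.hypot(u-278,v-265)<46;u,v=u[ok],v[ok];z=d[v,u]
    P=np.array([dep(c,q,Z) for q,Z in zip(zip(u,v),z) if Z>0]);P=P[abs(P[:,2]-p[2])<45]
    f=least_squares(lambda x:np.linalg.norm(P-x,axis=1)-28.5,p,loss="soft_l1");print("ball off tool",R.T@(f.x-p),len(P))
E
python3 - <<'E'
from h import *
go(552.3,171.7,49,-.055);held()
E
```

```text
opening: 55.7
grip_force: 30.0
opening: 55.8
grip_force: 30.0
opening: 55.6
grip_force: 30.0
at [551.1 171.2 155.9] yaw -0.053 tilt 0.002 t18.0 open 55.6 -> tool d [  1.3  -0.8 106.9] rz 0.002
ball off tool [-1.31095204  0.15863765  2.81460017] 1451
```

Ball offset is -1.3 mm, so the TCP x target is 553.6.

In the tool's units: 38 mm is 0.0475, 30 mm is 0.0375.

```bash
python3 -m pendant '0.0031 -0.0008 0.0375 0 0 0 40 | 0 0 0.0475 0 0 0 40 | 0 0 0.0313 0 0 0 40 | 0 0 0.015 0 0 0 40 | 0 0 0 0 0 0 40 | 0 0 0 0 0 0 40' | tail -3
python3 -c "
from h import *
go(553.6,171.7,39.3,-.055)"
```

```text
wrist_force: [0.5, 0.5, -1.2]
opening: 56.3
grip_force: 30.0
at [554.3 172.9  52. ] yaw -0.055 tilt 0.000 t18.6 open 56.3 -> tool d [-0.7  1.3 12.7] rz 0.0
```

In the tool's units: 7 mm is 0.0088, 5 mm is 0.0063.

```bash
python3 -m pendant '-0.0006 0.0013 0.0088 0 0 0 40 | 0 0 0.0063 0 0 0 40 | 0 0 0 0 0 0 40 | 0 0 0 0 0 0 40' | tail -5
python3 -m pendant '0 0 0 0 0 0 60 | 0 0 0 0 0 0 66 | 0 0 0 0 0 0 74 | 0 0 0 0 0 0 74 | 0 0 -0.0125 0 0 0 74 | 0 0 -0.05 0 0 0 74 | 0 0 -0.05 0 0 0 74 | 0 0 -0.025 0 0 0 80' | tail -3
python3 -c "
from h import *
go(570,-20,180,0)"
```

```text
position: [553.7, 172.6, 40.4]
ee_rot: [-0.0, 1.0, -0.027, 0.0]
wrist_force: [-1.0, 0.8, -1.2]
opening: 55.7
grip_force: 30.0
wrist_force: [2.4, 0.5, 1.0]
opening: 78.4
grip_force: 0.0
at [555.2 173.6 154.8] yaw -0.054 tilt 0.006 t19.6 open 78.4 -> tool d [ 25.3 192.5 -25.5] rz -0.054
```

In the tool's units: 32 mm is 0.04, -4 mm is -0.005, -0.054 rad is -0.0344.

```bash
python3 -m pendant '0.005 0.04 -0.005 0 0 0 80 | 0.005 0.04 -0.005 0 0 0 80 | 0.005 0.04 -0.005 0 0 0 80 | 0.005 0.04 -0.005 0 0 0 80 | 0.005 0.04 -0.005 0 0 0 80 | 0.005 0.04 -0.005 0 0 -0.0344 80 | 0 0 0 0 0 0 80 | 0 0 0 0 0 0 80' | tail -2
python3 - <<'E'
from h import *
import pickle
go(660,-20,20,0)
c=get_calibration("wrist");p,d=get_image("wrist");cv2.imwrite("pics/w5.png",p)
pickle.dump((c,d,st()),open("pics/w5.pkl","wb"))
E
```

```text
opening: 80.1
grip_force: 0.0
at [567.3 -22.9 174.8] yaw -0.005 tilt 0.001 t20.2 open 80.1 -> tool d [ 92.5  -3.5 154.9] rz -0.005
```

View pics/w5.png

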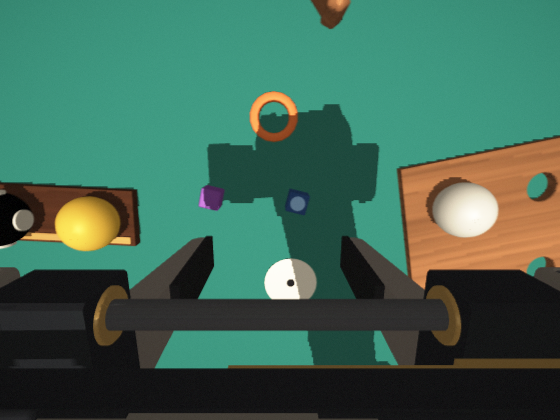

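The ring's centre is at (274,117), the spot's dot at (290.5,283), and yellow is seated.

```bash
python3 - <<'E'
from h import *
import pickle
np.set_printoptions(precision=1,suppress=True)
c,d,s=pickle.load(open("pics/w5.pkl","rb"))
print("ring",plane(c,(274,117),12),"spot",plane(c,(290.5,283),0),"chalks",plane(c,(212,196),15),plane(c,(297.5,202),18))
print("tri ring",tri("top",(262.3,161.3),c,(274,117)),"ring top depth",[dep(c,q,d[q[1],q[0]])[2] for q in [(254,117),(294,117),(274,97)]])
print("white ball",plane(c,(465.5,210),35.6), "yellow",plane(c,(87.5,222),35.6))
# outer ring ellipse
h=cv2.cvtColor(cv2.imread("pics/w5.png")[60:170,220:330],cv2.COLOR_BGR2HSV);m=cv2.inRange(h,(3,150,60),(18,255,255))
q=max(cv2.findContours(m,0,1)[0],key=cv2.contourArea);e=cv2.fitEllipse(q);print(e);print(plane(c,(e[0][0]+220,e[0][1]+60),9))
go(*plane(c,(e[0][0]+220,e[0][1]+60),9)[:2],22.5,0)
E
```

```text
ring [658.2 -21.   12. ] spot [462.8 -40.1   0. ] chalks [575.8  47.5  15. ] [569.3 -46.1  18. ]
tri ring (array([659.5, -21.1,  -5.9]), np.float64(0.5509610590358497)) ring top depth [np.float64(14.943850892166116), np.float64(15.418674640488335), np.float64(15.383266267895069)]
white ball [ 563.8 -219.    35.6] yellow [552.6 174.7  35.6]
((53.28664016723633, 56.12800216674805), (46.39149856567383, 49.039154052734375), 179.32586669921875)
[659.3 -20.2   9. ]
at [567.1 -20.8 174.6] yaw -0.002 tilt 0.001 t20.3 open 79.8 -> tool d [ 92.1  -0.6 152.2] rz -0.002
```

In the tool's units: 40 mm is 0.05, 31 mm is 0.0388.

```bash
python3 -m pendant '0.0388 0 0.0125 0 0 0 80 | 0.0388 0 0.025 0 0 0 80 | 0.0369 0 0.0375 0 0 0 80 | 0 0 0.05 0 0 0 80 | 0 0 0.0313 0 0 0 80 | 0 0 0.0175 0 0 0 80 | 0 0 0 0 0 0 80 | 0 0 0 0 0 0 80' | tail -3
python3 -c "
from h import *
go(658.7,-20.5,22.5,0)"
```

```text
wrist_force: [0.1, 0.9, 0.4]
opening: 80.0
grip_force: 0.0
at [658.2 -19.   35.5] yaw 0.002 tilt 0.001 t20.9 open 80.0 -> tool d [ 0.5  1.5 13. ] rz 0.002
```

In the tool's units: 8 mm is 0.01, 4.5 mm is 0.0056.

```bash
python3 -m pendant '0.0006 0.0019 0.01 0 0 0 75 | 0 0 0.0056 0 0 0 70 | 0 0 0 0 0 0 40 | 0 0 0 0 0 0 40 | 0 0 0 0 0 0 40 | 0 0 0 0 0 0 40 | 0 0 0 0 0 0 40 | 0 0 0 0 0 0 40' 
python3 -m pendant '0 0 -0.0063 0 0 0 40 | 0 0 -0.0188 0 0 0 40 | 0 0 -0.0375 0 0 0 40 | 0 0 -0.0375 0 0 0 40 | 0 0 0 0 0 0 40 | 0 0 0 0 0 0 40'
python3 - <<'E'
from h import *
import pickle
go(462.8,-40.1,100,0)
c=get_calibration("wrist");p,d=get_image("wrist");cv2.imwrite("pics/w6.png",p)
pickle.dump((c,d,st()),open("pics/w6.pkl","wb"))
E
```

```text
time_s: 21.62
position: [659.1, -21.9, 23.4]
ee_rot: [0.0, 1.0, 0.0, 0.0]
wrist_force: [-0.8, -0.4, 3.7]
opening: 48.4
grip_force: 30.0
time_s: 22.12
position: [660.4, -21.9, 105.9]
ee_rot: [0.0, 1.0, 0.0, 0.003]
wrist_force: [-0.1, 0.4, -1.2]
opening: 48.5
grip_force: 30.0
at [660.4 -21.9 105.9] yaw 0.000 tilt 0.005 t22.1 open 48.5 -> tool d [-197.6   18.2    4.9] rz 0.0
```

View pics/w6.png

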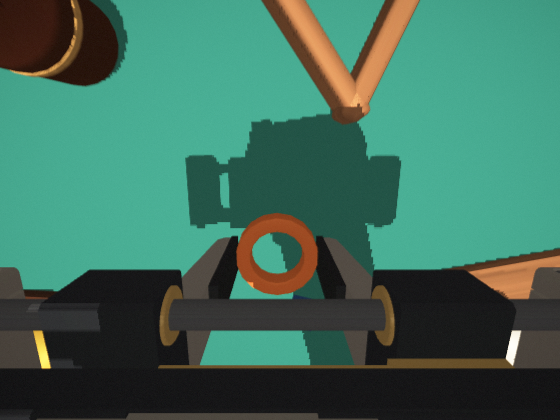

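The ring is held flat, its top centred near (277.5,253).

In the tool's units: -33 mm is -0.0413, 3 mm is 0.0038.

```bash
python3 - <<'E'
from h import *
import pickle
np.set_printoptions(precision=1,suppress=True)
c,d,(p,R)=pickle.load(open("pics/w6.pkl","rb"))
Q=[dep(c,q,d[q[1],q[0]]) for q in [(246,252),(309,252),(277,222)]];print(*Q)
zt=np.median([q[2] for q in Q])
print("off",R.T@(plane(c,(277.5,253),zt-2)-p))
E
python3 -m pendant '-0.0413 0.0038 0 0 0 0 40 | -0.0413 0.0038 0 0 0 0 40 | -0.0413 0.0038 0 0 0 0 40 | -0.0413 0.0038 0 0 0 0 40 | -0.0413 0.0038 0 0 0 0 40 | -0.0413 0.0038 0 0 0 0 40 | 0 0 0 0 0 0 40 | 0 0 0 0 0 0 40' | tail -3
python3 -c "
from h import *
go(462.8,-40.1,36,0)"
```

```text
[663.6  -4.1  97. ] [663.8 -41.5  97.3] [682.5 -22.5  98.3]
off [3.3 0.8 8.7]
wrist_force: [-0.2, -0.3, -1.0]
opening: 48.5
grip_force: 30.0
at [458.6 -40.3 102.1] yaw -0.001 tilt 0.003 t22.8 open 48.5 -> tool d [ 4.4 -0.3 66.1] rz -0.001
```

In the tool's units: 30 mm is 0.0375, 25 mm is 0.0313.

```bash
python3 -m pendant '0.002 0 0.0375 0 0 0 40 | 0 0 0.0313 0 0 0 40 | 0 0 0.0125 0 0 0 40 | 0 0 0 0 0 0 40 | 0 0 0 0 0 0 40' | tail -3
python3 -c "
from h import *
go(460.3,-40.1,23.6,0)"
```

```text
wrist_force: [0.2, 0.7, -1.3]
opening: 48.6
grip_force: 30.0
at [462.7 -39.5  37.3] yaw 0.001 tilt 0.001 t23.2 open 48.6 -> tool d [-2.4  0.6 13.7] rz 0.001
```

The rows are not in the units I measure in: shifts go in shares of 800 mm and turns go in shares of pi/2 rad. I convert before sending: 8 mm is 0.01, 4.5 mm is 0.0056.

```bash
python3 -m pendant '-0.002 0.0008 0.01 0 0 0 40 | 0 0 0.0056 0 0 0 40 | 0 0 0.0009 0 0 0 40 | 0 0 0 0 0 0 40' 
python3 -m pendant '0 0 0 0 0 0 54 | 0 0 0 0 0 0 62 | 0 0 0 0 0 0 70 | 0 0 0 0 0 0 70 | 0 0 -0.025 0 0 0 70 | 0 0 -0.05 0 0 0 74 | 0 0 -0.05 0 0 0 80 | 0 0 -0.0475 0 0 0 80' | tail -6
python3 -m pendant '-0.05 0 0 0 0 0 80 | -0.0375 0 0 0 0 0 80 | 0 0 0 0 0 0 80 | 0 0 0 0 0 0 80' | tail -3
python3 - <<'E'
from h import *
import pickle
go(563.5,-218,150,.19)
c=get_calibration("wrist");p,d=get_image("wrist");cv2.imwrite("pics/w7f.png",p);cv2.imwrite("pics/w7.png",cv2.resize(p[80:240,200:360],None,fx=3,fy=3,interpolation=cv2.INTER_CUBIC))
pickle.dump((c,d,st()),open("pics/w7.pkl","wb"))
E
```

```text
time_s: 23.58
position: [460.8, -40.6, 24.6]
ee_rot: [0.0, 1.0, 0.0, 0.0]
wrist_force: [0.0, 0.6, -0.2]
opening: 48.4
grip_force: 30.0
time_s: 24.25
position: [460.3, -40.3, 164.1]
ee_rot: [-0.0, 1.0, 0.0, -0.0]
wrist_force: [-0.2, 0.0, 0.3]
opening: 80.2
grip_force: 0.0
wrist_force: [0.8, -0.9, 0.3]
opening: 80.3
grip_force: 0.0
at [389.8 -40.9 162.9] yaw -0.000 tilt 0.001 t24.6 open 80.3 -> tool d [173.8 177.1  13.2] rz -0.19
```

View pics/w7.png

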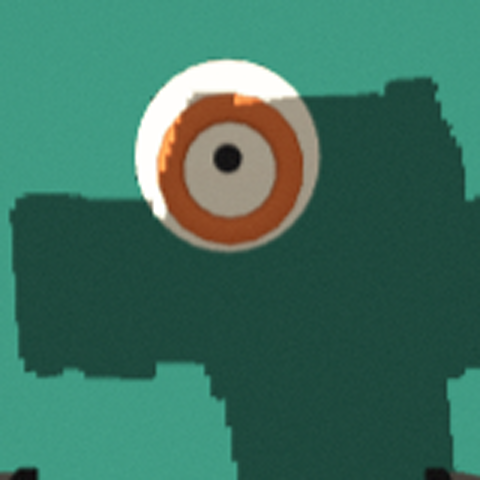

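In the crop, the ring's top is centred at (230,169), i.e. (276.7,136.3), and the dot is at (228,157), i.e. (276,132.3).

```bash
python3 - <<'E'
from h import *
import pickle
np.set_printoptions(precision=1,suppress=True)
c,d,s=pickle.load(open("pics/w7.pkl","rb"))
print("ring",plane(c,(276.7,136.3),14),"dot",plane(c,(276,132.3),0))
print([dep(c,q,d[q[1],q[0]])[2] for q in [(256,137),(297,137),(277,157),(277,116)]])
E
python3 -c "
from h import *
go(564,-217.5,150,.19)"
```

```text
ring [461.1 -41.4  14. ] dot [465.3 -40.6   0. ]
[np.float64(14.29954651229857), np.float64(14.147517587946176), np.float64(14.5880320730481), np.float64(14.873580049473421)]
at [391.2 -40.7 163. ] yaw -0.000 tilt 0.002 t24.6 open 79.7 -> tool d [172.9 176.7  13.4] rz -0.19
```

The ring is flat and about 4 mm from the dot, within the 12 mm allowed. The cue ball is next.

In the tool's units: 25.2 mm is 0.0315, 24.8 mm is 0.031.

```bash
python3 -m pendant '0.031 0.0315 0 0 0 0 80 | 0.031 0.0315 0 0 0 0 80 | 0.031 0.0315 0 0 0 0 80 | 0.031 0.0315 0 0 0 0 80 | 0.031 0.0315 0 0 0 0 80 | 0.031 0.0315 0 0 0 0 80 | 0.031 0.0315 0 0 0 0 80' | tail -1
python3 -m pendant '0 0 0 0 0 -0.0605 80 | 0 0 0 0 0 -0.0605 80 | 0 0 0 0 0 0 80 | 0 0 0 0 0 0 80' | tail -2
python3 -c "
from h import *
go(564.3,-217.3,37,.19)"
```

```text
grip_force: 0.0
opening: 79.8
grip_force: 0.0
at [ 564.9 -216.9  161.6] yaw 0.188 tilt 0.001 t25.6 open 79.8 -> tool d [ -0.6   0.4 124.6] rz -0.002
```

In the tool's units: 36 mm is 0.045, 30 mm is 0.0375.

```bash
python3 -m pendant '-0.0008 0.0005 0.0375 0 0 0 80 | 0 0 0.045 0 0 0 80 | 0 0 0.0375 0 0 0 80 | 0 0 0.0238 0 0 0 80 | 0 0 0.0113 0 0 0 80 | 0 0 0 0 0 0 80 | 0 0 0 0 0 0 70' | tail -3
python3 -m pendant '0 0 0 0 0 0 40 | 0 0 0 0 0 0 40 | 0 0 0 0 0 0 40 | 0 0 0 0 0 0 40 | 0 0 0 0 0 0 40 | 0 0 0 0 0 0 40'
python3 -m pendant '0 0 -0.0063 0 0 0 40 | 0 0 -0.0188 0 0 0 40 | 0 0 -0.0375 0 0 0 40 | 0 0 -0.05 0 0 0 40 | 0 0 -0.0375 0 0 0 40 | 0 0 0 0 0 0 40 | 0 0 0 0 0 0 40'
python3 -c "
from h import *
go(410,-41,160,0);held()"
```

```text
wrist_force: [-0.0, -0.1, 0.8]
opening: 75.0
grip_force: 0.0
time_s: 26.63
position: [564.8, -216.8, 39.9]
ee_rot: [0.0, 0.995, 0.095, 0.001]
wrist_force: [-1.6, 2.6, 6.9]
opening: 55.5
grip_force: 30.0
time_s: 27.22
position: [564.7, -218.3, 160.7]
ee_rot: [0.001, 0.996, 0.095, 0.002]
wrist_force: [-0.4, -0.2, -2.0]
opening: 55.6
grip_force: 30.0
at [ 564.7 -218.3  160.7] yaw 0.189 tilt 0.004 t27.2 open 55.6 -> tool d [-118.6 -203.3   -0.3] rz 0.189
ball off tool [0.70918253 1.02292278 1.98009989] 1457
```

In the tool's units: -29.3 mm is -0.0366, -18.3 mm is -0.0229.

```bash
python3 -m pendant '-0.0229 -0.0366 0 0 0 0 40 | -0.0229 -0.0366 0 0 0 0 40 | -0.0229 -0.0366 0 0 0 0 40 | -0.0229 -0.0366 0 0 0 0 40 | -0.0229 -0.0366 0 0 0 0 40 | -0.0229 -0.0366 0 0 0 0 40 | -0.0229 -0.0366 0 0 0 0 40' | tail -1
python3 -m pendant '0 0 0 0 0 0.0605 40 | 0 0 0 0 0 0.0605 40 | 0 0 0 0 0 0 40 | 0 0 0 0 0 0 40 | 0 0 0 0 0 0 40' | tail -2
python3 - <<'E'
from h import *
import pickle
go(462,-41,52,0);held()
c=get_calibration("wrist");p,d=get_image("wrist")
cv2.imwrite("pics/w8.png",cv2.resize(p[80:240,200:360],None,fx=3,fy=3,interpolation=cv2.INTER_CUBIC))
pickle.dump((c,d,st()),open("pics/w8.pkl","wb"))
E
```

```text
grip_force: 30.0
opening: 55.7
grip_force: 30.0
at [398.8 -40.4 157.7] yaw 0.002 tilt 0.002 t28.3 open 55.7 -> tool d [ 63.4   0.8 105.6] rz 0.002
ball off tool [-0.58151217  0.23425691  4.03210784] 1454
```

View pics/w8.png

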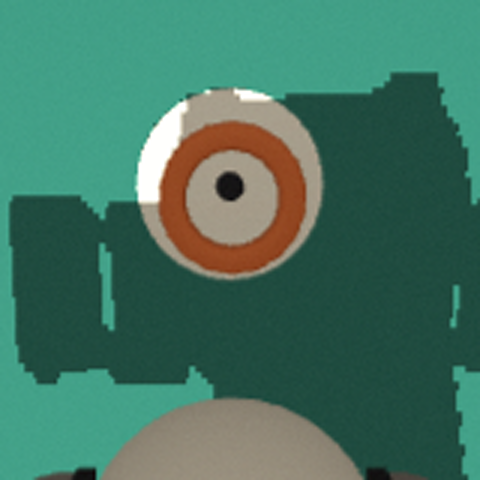

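The ring's top is centred at (232.5,197.5) in the crop, i.e. (277.5,145.8).

```bash
python3 - <<'E'
from h import *
import pickle
np.set_printoptions(precision=1,suppress=True)
c,d,s=pickle.load(open("pics/w8.pkl","rb"))
r=plane(c,(277.5,145.8),14);print("ring",r,s[0]);go(r[0]+.3,r[1],52,0);held()
E
```

```text
ring [460.7 -41.4  14. ] [399.1 -40.4 158. ]
at [399.1 -40.4 158. ] yaw 0.001 tilt 0.001 t28.4 open 55.8 -> tool d [ 62.1   1.1 105.9] rz 0.001
ball off tool [-0.5  0.3  4. ] 1457
```

In the tool's units: 38 mm is 0.0475, 35 mm is 0.0438.

```bash
python3 -m pendant '0.0388 0.0008 0 0 0 0 40 | 0.039 0.0005 0 0 0 0 40 | 0 0 0.0475 0 0 0 40 | 0 0 0.0438 0 0 0 40 | 0 0 0.025 0 0 0 40 | 0 0 0.01 0 0 0 40 | 0 0 0 0 0 0 40 | 0 0 0 0 0 0 40' | tail -3
python3 -c "
from h import *
go(461.3,-41.3,43,0)"
```

```text
wrist_force: [0.7, 0.2, -1.2]
opening: 55.8
grip_force: 30.0
at [461.9 -41.2  57.8] yaw 0.000 tilt 0.000 t29.1 open 55.8 -> tool d [-0.6  0.1 14.8] rz 0.0
```

In the tool's units: 7 mm is 0.0088, 5 mm is 0.0063.

```bash
python3 -m pendant '-0.0006 0 0.0088 0 0 0 40 | 0 0 0.0063 0 0 0 40 | 0 0 0.0025 0 0 0 40 | 0 0 0 0 0 0 40 | 0 0 0 0 0 0 40'
python3 -c "
from h import *
go(461.3,-41.3,42,0)"
```

```text
time_s: 29.5
position: [461.2, -41.2, 43.7]
ee_rot: [0.0, 1.0, 0.0, 0.0]
wrist_force: [0.0, -0.3, -1.3]
opening: 55.7
grip_force: 30.0
at [461.2 -41.2  43.7] yaw 0.000 tilt 0.000 t29.5 open 55.7 -> tool d [0.1 0.1 1.7] rz 0.0
```

In the tool's units: 1.2 mm is 0.0015, 0.4 mm is 0.0005.

```bash
python3 -m pendant '0 0 0.0015 0 0 0 40 | 0 0 0.0005 0 0 0 40 | 0 0 0 0 0 0 40 | 0 0 0 0 0 0 40'
python3 -m pendant '0 0 0 0 0 0 57 | 0 0 0 0 0 0 60 | 0 0 0 0 0 0 66 | 0 0 0 0 0 0 74 | 0 0 0 0 0 0 74 | 0 0 -0.0125 0 0 0 74 | 0 0 -0.05 0 0 0 74 | 0 0 -0.05 0 0 0 80' | tail -3
python3 -m pendant '-0.025 0 -0.0375 0 0 0 80 | -0.05 0 -0.025 0 0 0 80 | -0.0375 0 0 0 0 0 80 | 0 0 0 0 0 0 80 | 0 0 0 0 0 0 80' | tail -3
python3 - <<'E'
from h import *
import pickle
c=get_calibration("wrist");p,d=get_image("wrist");t,_=get_image("top")
pickle.dump((c,d,st()),open("pics/w9.pkl","wb"))
a=cv2.resize(p[60:260],None,fx=1.4,fy=1.4);b=cv2.resize(t[140:275,65:305],None,fx=784/240,fy=784/240*.7,interpolation=cv2.INTER_CUBIC)
cv2.imwrite("pics/w9.png",np.vstack([a,b])[:600])
v,u=np.mgrid[80:240:2,200:360:2];u,v=u.ravel(),v.ravel()
P=np.array([dep(c,q,Z) for q,Z in zip(zip(u,v),d[v,u]) if Z>0]);P=P[(P[:,2]>35)&(P[:,2]<75)]
from scipy.optimize import least_squares
f=least_squares(lambda x:np.linalg.norm(P-x,axis=1)-28.5,P.mean(0)-[0,0,20],loss="soft_l1");print("cue",f.x,len(P))
E
```

```text
time_s: 29.83
position: [461.3, -41.2, 42.2]
ee_rot: [0.0, 1.0, 0.0, 0.0]
wrist_force: [0.0, -0.5, 3.6]
opening: 55.5
grip_force: 30.0
wrist_force: [1.1, 0.2, -0.0]
opening: 78.8
grip_force: 0.0
wrist_force: [0.9, -0.5, -0.1]
opening: 80.1
grip_force: 0.0
cue [460.79952406 -40.72383348  38.12835068] 701
```

View pics/w9.png

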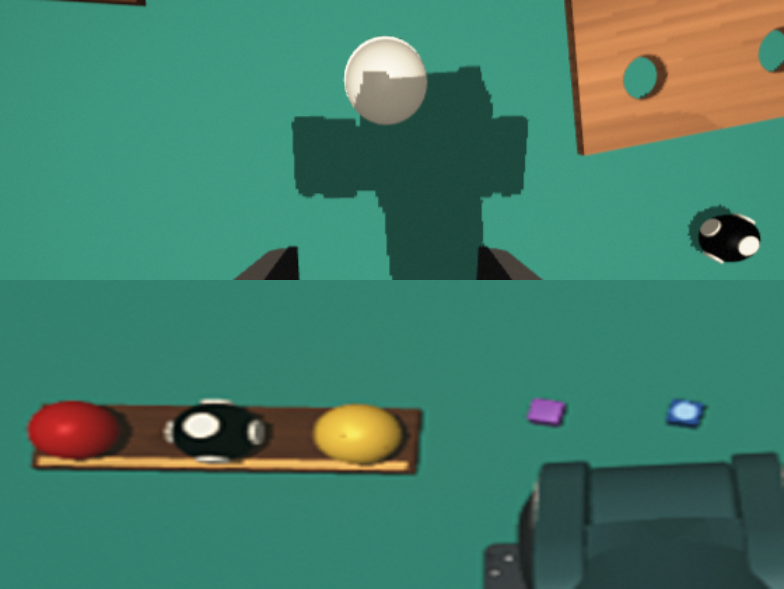

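The cue ball's centre is 38.1 mm high and within 1 mm of the ring's centre. Red, black and yellow sit at equal spacing in the bar (columns 73, 215, 357), and the chalks look undisturbed.

```bash
python3 -c "
from cell import *
print(finish_job())"
```

```text
the job is handed in; nothing more can be done
None
```

The job is handed in: red, black and yellow are seated left, middle and right in the bar, the ring lies flat about 4 mm from the spot's centre with the cue ball resting on it, the chalk cubes look undisturbed in the last top view, and everything is released; the hand-in returned no verdict.

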